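Run the blade mill on pulse

TASK

First switch the small blade mill on by flipping the toggle on its nose across to on (the side with the short bar). Then fit its lid through the collar's slots, and turn it clockwise to the pulse mark, halfway to the lock, stopping well before it clicks locked. A spring turns the lid back, so finish while still holding it in the gripper on the pulse mark; leave the cups, glass and shaker round it where they are.

Things in the scene. Friction and masses are not known exactly. Their poses are not given: they have to be found in the camera images.
- mill: Blade mill, fixed: white housing 95 mm high (foot 124 mm across, steel collar on top 94 mm), white switch nose 58 mm wide, 40 high, reaching 120 mm from the axis. Origin on the axis at worktop level, z up, nose toward its -x, its left +y. Collar mouth 63 mm across, two entry slots facing each other, 16 mm wide, out to 39 mm from the axis, 0.524 rad anticlockwise of the mill's x from above.
- collar_top (a point): Centre of the collar's mouth, on the mill's axis at the collar's flat top, 95 mm above the worktop.
- entry_dot (a point): Raised dot on the collar's top, 43 mm from the axis, outside the front entry slot (a second dot lies across the mouth): the lid's bar points along the line of the two dots when the lugs go down the slots.
- pulse_bar (a point): Single raised bar on the collar's top at its front, 43 mm from the axis on the mill's -x side (a second one across the mouth): the pulse mark. It lies 30 degrees clockwise of the entry dot seen from above; the double bar another 30 degrees on is the lock.
- toggle (a joint): Over-centre toggle on the nose, rad: 0 = off, leaning 0.4 rad to the mill's left (+y, ring mark); 0.8 = on, leaning 0.4 to its right (-y, short bar mark). Its axis lies along the mill's x, 42 mm above the worktop; the bat stands 97 mm in front of the mill's axis. It snaps over past 0.4 and stays; about 2 N at the tip moves it.
- toggle_tip (a point): End of the steel toggle bat (7 to 10 mm thick, 40 mm long), about 80 mm above the worktop.
- mill_lid: Black lid, upright on the worktop, 70 to 130 g. Origin: centre of its underside, z up. Plug 58 mm across, 16 high; cap 75 across, from 16 to 22; bar grip along its x, 52 long, 16 wide, from 22 to 46 mm up, white pointer strips at its ends. Two lugs on its x axis under the bar's ends, 10 wide, out to 35.5 mm, 3 to 8 mm up. Same after a half turn. Home, its underside is 79 mm above the worktop.
- lid_grip (a point): Middle of the lid's bar grip, 36 mm above the lid's underside.
- interlock (a joint): Sprung ring under the collar, pushed round by the lid's lugs, rad, 0 at rest, growing as the lid turns clockwise. It reads the lid's turn from the entry dots less 0.09: 0.43 on the pulse mark. Return torque 0.06 N m at first, 0.12 at pulse. The lugs feel the click plungers from 0.57, go over them at about 0.77, and are locked at 0.95.
- cocoa_shaker: Steel cocoa shaker, 64 mm across, 90 mm high, a bystander behind the mill. Origin at the centre of its underside.
- dosing_cup: Steel dosing cup, 68 mm across, 82 mm high, a bystander behind the mill to the left. Origin at the centre of its underside.
- cup_blue_1: Blue espresso cup, 63 mm across, 56 mm high, a bystander to the right. Origin at the centre of its underside.
- water_glass_2: Water glass, 67 mm across, 85 mm high, a bystander to the right. Origin at the centre of its underside.

How it is judged:
On the way, in this order (a step that is already met when the one before it is completed fails the run):
1. the mill's toggle is flipped to on, the lid not yet in the collar (value of joint toggle above 0.65 rad and value of joint interlock below 0.1 rad), for 0.2 s.
2. the lid is down in the collar, its lugs through the slots (z of mill_lid in the frame of mill below 0.083 m and horizontal distance between mill_lid and mill below 0.005 m and angle between mill_lid's own z axis and vertical below 0.1 rad), for 0.1 s.
At the end, for the whole second after the job is handed in: Toggle on (over 0.65 rad); the lid in the collar (underside within 4 mm of home, within 5 mm of the axis, upright within 0.1 rad), the fingers gripping it with over 2 N and keeping it turned to the pulse mark within 7 degrees: interlock at rest between 0.31 and 0.55 rad (all of step 2 and value of joint toggle above 0.65 rad and value of joint interlock between 0.31 and 0.55 rad and velocity of joint interlock between -0.1 and 0.1 rad/s and z of mill_lid in the frame of mill above 0.076 m and contact force between the fingers and mill_lid above 2 N); the arm keeps its last pose, push and grip.
It fails at once if the lid is turned over the lock click (value of joint interlock above 0.77 rad).
It fails at once if a bystander is moved by more than 3 cm (distance of any of cocoa_shaker, dosing_cup, cup_blue_1, water_glass_2 from where it was at the start of the episode above 0.03 m).
It also fails if it takes over 51 s, if anything falls off the work surface, if the arm or the gripper's body presses on something with over 40 N, if the wrist force passes 120 N, or if a joint passes its speed limit or range.

ROBOT

A 6-joint arm with a two-finger parallel gripper is mounted at the origin on a cart in front of the work surface, level with it; the furniture and walls round the work are solid. World frame = base frame: x ahead of the robot, y to its left, z up, the work surface at z = 0. Lengths are in m, angles in rad, forces in N, time in s.
With the tool pointing down it reaches from about 0.35 to 0.85 m from the base axis. Payload 8.1 kg.
Tool frame: the origin (TCP) lies on the centre line of the jaws, within the pads' length; the fingertips stand 22 mm ahead of it and the grasp point (between the pads) lies 3 mm ahead of it; z points along the fingers, y is the line along which they close (so a half turn about z gives the same grasp; the last joint's range is limited). The gripper opens to 93 mm and grips with 3 to 60 N. Pads are 15 mm wide; open, the fingers measure 128 mm over their backs; the gripper's body (75 mm by 188 mm) begins 65 mm behind the grasp point.
Start: joints at [1.061, 0.13, 1.488, -0, 1.523, -0.085], TCP at [0.247, 0.547, 0.241] pointing down, gripper open.
Joint ranges: [-2.96, 2.96], [-0.89, 2.26], [0.02, 2.5], [-1.34, 4.48], [0, 2.73], [-2.66, 2.66]. Speed limits (rad/s): [2.39, 2.39, 2.79, 3.14, 3.14, 3.14].

INTERFACE

Orientations are given as a rotation vector (axis times angle).
In Python, from plant import robot gives the robot as it stands.
- The arm moves only by the tool nudge_tcp, called after "Emit:" as a command line: name --argument value ..., lists and objects as JSON in quotes. Schema: {"type":"object","properties":{"moves":{"type":"array","items":{"type":"array","prefixItems":[{"type":"number"},{"type":"array","items":{"type":"number"},"minItems":3,"maxItems":3},{"type":"number"}],"minItems":3,"maxItems":3},"minItems":1,"maxItems":20},"grip_n":{"type":"number"},"only":{"type":"string"},"quiet":{"type":"boolean"},"lines":{"type":"string"}},"required":["moves"],"additionalProperties":false}. moves is a list of rows, 1 to 20 of them, each written [opening, [dx, dy, dz], turn]: the finger opening in m, then dx, dy, dz in m, then a turn about the tool's z in rad; each row shifts and turns the commanded pose from where the row before left it, along the tool's axes as they then stand; what a row does not reach is not made up. A row lasts 1/10 s, in which the tool goes at most 0.05 m and 0.15 rad, less where a joint would pass 70% of its speed; a pose out of reach is approached as far as the arm can. The fingers move at their own pace and stop on an object; grip_n is the grip in N (left out, the last holds). Time passes only in rows, so rows that do not move let the fingers close. The tool returns the time, the measured TCP pose, the force, the opening and the grip force at its end. only (a regular expression) keeps the lines of the reply that match it, lines (a string "A,B") keeps lines A to B, and quiet returns only ok. Input that does not fit is refused with a message, and nothing moves.
- robot.read_state(): the state, without advancing time (a new reading comes with each control period).
- robot.read_camera(name): name is "side" or "top"; returns a dict with "image" (400x640x3 uint8, red, green, blue), "fx", "fy", "cx", "cy" (pixels), "R" (3x3) and "t" (3): a world point X has camera coordinates R X + t. Camera axes: x right, y down, z forward; pixel columns grow to the right and rows downward; lengths in m; the calibration is good to about 2 mm. A picture is of the moment at which its call begins. There is no depth.
- robot.close_job(): hands the job in; it is judged then, once.
The state is a dict: "t": time; "q": joint angles; "dq": joint speeds; "joint_torque": joint torques, N m; "tool_pos": TCP position; "orientation": TCP orientation; "force": force on the tool from outside, world axes, zero at the start; "wrist_torque": the same for the moment, N m; "opening": finger opening in m; "gripper_force": force on a finger pad.
Only numpy, scipy, OpenCV 4.12 (cv2) and the standard library are available. Lean on these libraries where they do the work, as an engineer would, in place of code of your own. Each camera call takes 0.05 s, during which the arm holds its last target. There are 200 camera calls.

## Working session

There is one attempt and no reset: what is moved stays moved. The work goes in short steps, Python scripts to look and compute and a tool call to move; the robot and the scene stay as the last step left them, time stands still between calls to the robot, and variables do not carry over. Pictures are saved under pics/ and viewed, at most 10 in all, crops included, and the job is handed in when it is done.

```bash
ls; mkdir -p pics
```

Run:
```python
from plant import robot
import cv2,numpy as np
for n in("top","side"):
    c=robot.read_camera(n);cv2.imwrite(f"pics/{n}0.png",c["image"][:,:,::-1])
    print(n,c["fx"],c["fy"],c["cx"],c["cy"],np.round(c["R"],3).tolist(),np.round(c["t"],4).tolist(), np.round(-np.array(c["R"]).T@c["t"],3))
s=robot.read_state();print(s["t"],s["tool_pos"],s["orientation"])
```

```text
pics
plant.py
top 389.90918471447435 389.90918471447435 320.6315387656061 199.23729055514082 [[-0.001, -0.999, 0.032], [-0.998, -0.001, -0.056], [0.056, -0.032, -0.998]] [-0.0572, 0.5993, 1.0993] [ 0.537 -0.022  1.132]
side 402.9381054975375 402.9381054975375 318.06893505270153 197.07307839993106 [[0.32, 0.947, -0.017], [0.622, -0.223, -0.751], [-0.715, 0.23, -0.661]] [-0.1394, -0.3196, 1.5386] [ 1.343 -0.293  0.774]
0.1 [0.24705077 0.54627473 0.23970779] [-6.62219484e-01 -3.07052465e+00  2.43210809e-03]
```

View pics/top0.png

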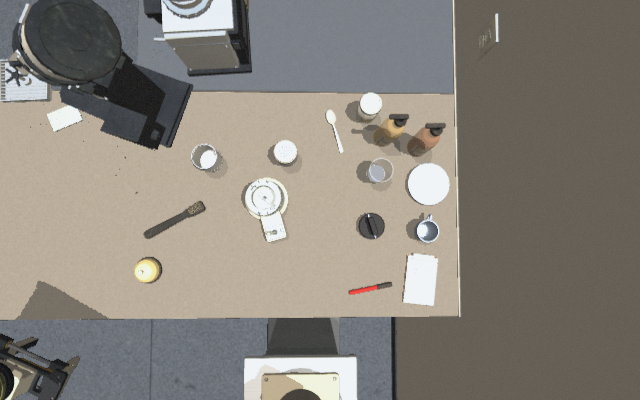

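View pics/side0.png

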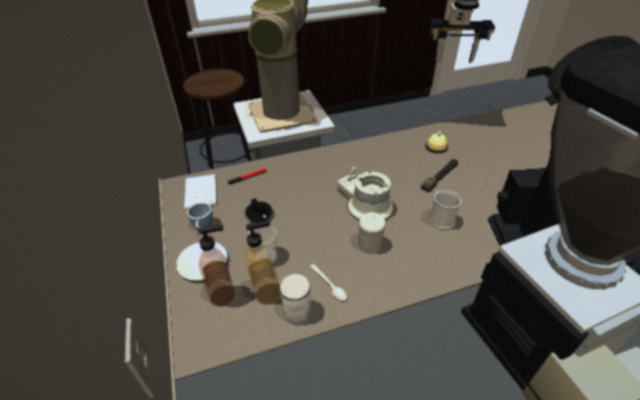

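The top view shows the mill at about (265,197) with its nose toward (274,230), and the lid at (372,226). The cup is at (428,231) and the glass at (380,172). Enlarging the mill and lid in both views.

Run:
```python
import cv2,numpy as np
t=cv2.imread("pics/top0.png");s=cv2.imread("pics/side0.png")
f=lambda im,x,y,w,h,k:cv2.resize(im[y:y+h,x:x+w],None,fx=k,fy=k,interpolation=cv2.INTER_CUBIC)
a=f(t,235,170,66,80,6); b=f(t,345,200,54,50,6); b=cv2.copyMakeBorder(b,0,480-300,0,0,0)
cv2.imwrite("pics/c0.png",np.hstack([a,b]))
a=f(s,330,160,70,70,6); b=f(s,235,190,50,40,7); b=cv2.copyMakeBorder(b,0,420-280,0,0,0)
cv2.imwrite("pics/c1.png",np.hstack([a,b]))
```

```text
(no output)
```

View pics/c0.png

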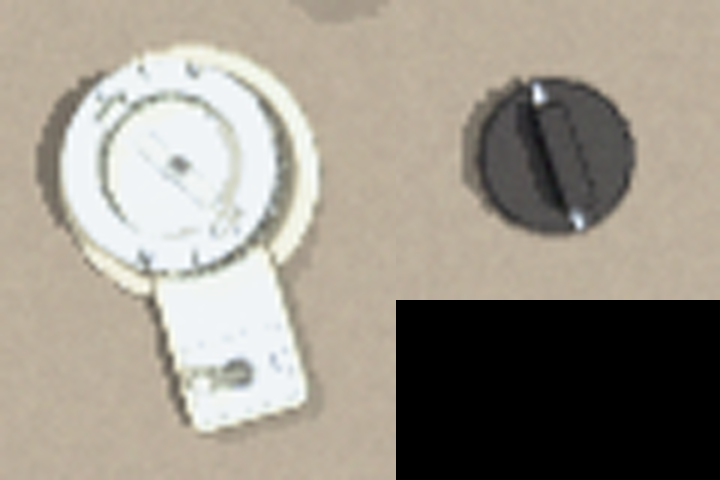

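View pics/c1.png

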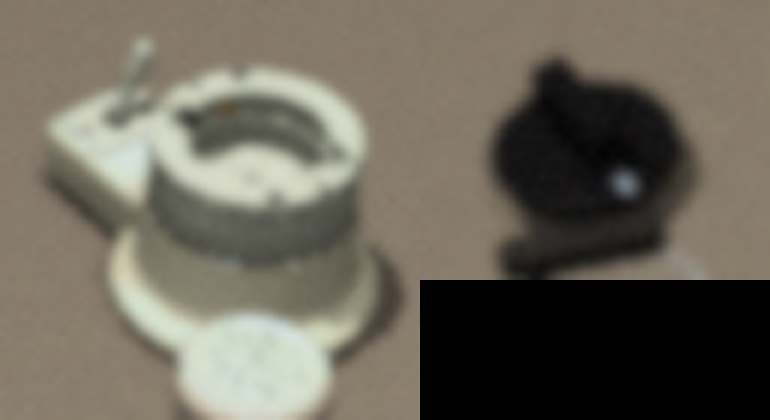

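The crops show the bat leaning left (ring side), the slots on the diagonal (110,100)-(228,220) of the crop, and the lid bar strips at about (369,215) and (375,237) full-image. Next I'll fit circles on the known height planes.

Create h.py:
```python
import numpy as np,cv2
from scipy.optimize import least_squares
def proj(c,X):
    p=np.atleast_2d(X)@np.array(c["R"]).T+c["t"]; return np.c_[c["fx"]*p[:,0]/p[:,2]+c["cx"],c["fy"]*p[:,1]/p[:,2]+c["cy"]]
def ray(c,uv,z):
    uv=np.atleast_2d(uv);R=np.array(c["R"]);o=-R.T@c["t"]
    d=np.c_[(uv[:,0]-c["cx"])/c["fx"],(uv[:,1]-c["cy"])/c["fy"],np.ones(len(uv))]@R
    return o+d*((z-o[2])/d[:,2])[:,None]
def circle(c,ctr,z,r,w,sign,skip=None,it=5):
    """centre of a horizontal circle of radius r: radial edge search on plane z"""
    g=cv2.cvtColor(c["image"],cv2.COLOR_RGB2GRAY).astype(np.float32); ctr=np.array(ctr,float)
    th=np.linspace(0,2*np.pi,120,endpoint=False)
    if skip: th=th[np.abs((th-skip[0]+np.pi)%(2*np.pi)-np.pi)>skip[1]]
    rr=np.arange(r-w,r+w,.0005)
    for _ in range(it):
        P=[]
        for a in th:
            d=np.array([np.cos(a),np.sin(a)]);X=np.c_[ctr+rr[:,None]*d,np.full(len(rr),z)]
            m=proj(c,X).astype(np.float32)
            v=cv2.remap(g,m[:,:1],m[:,1:],cv2.INTER_LINEAR)[:,0]
            e=np.gradient(cv2.GaussianBlur(v[:,None],(1,5),0)[:,0])*sign
            k=e.argmax()
            if e[k]>1.5 and 0<k<len(rr)-1: P.append(ctr+rr[k]*d)
        P=np.array(P)
        s=least_squares(lambda p:np.hypot(*(P-p).T)-r,ctr,loss="soft_l1",f_scale=.001)
        ctr=s.x
    return ctr,len(P),np.median(np.abs(np.hypot(*(P-ctr).T)-r))
```

Run:
```python
from plant import robot
from h import *
T=robot.read_camera("top");S=robot.read_camera("side")
np.save("T0.npy",T,allow_pickle=True);np.save("S0.npy",S,allow_pickle=True)
m0=ray(T,[263.3,197.4],.095)[0,:2]; l0=ray(T,[371.8,225.8],.022)[0,:2]
print("m0",m0,"l0",l0)
print("mill outer",circle(T,m0,.095,.047,.008,-1,(np.pi+.26,.6)))
print("mill mouth",circle(T,m0,.095,.0315,.005,1),circle(T,m0,.095,.0315,.005,-1))
print("lid",circle(T,l0,.022,.0375,.008,1))
ms=ray(S,[330+262/6,160+137/6],.095)[0,:2]; ls=ray(S,[235+(590-420)/7,190+150/7],.022)[0,:2]
print("side m",ms,circle(S,m0,.095,.047,.008,-1,(np.pi+.26,.6)),circle(S,m0,.095,.0315,.005,-1))
print("side l",ls,circle(S,l0,.022,.0375,.008,1))
# nose edges and lid strips
im=T["image"].astype(int)
sub=im[205:246,358:386]; msk=(sub.min(2)>150).astype(np.uint8)
dark=np.zeros(im.shape[:2],bool)
n,lab,st,ce=cv2.connectedComponentsWithStats(msk)
for i in range(1,n):
    uv=ce[i]+[358,205]; print("strip",uv,st[i,4],ray(T,uv,.046)[0,:2],ray(T,uv,.036)[0,:2])
g=(im.min(2)>195).astype(np.uint8);g[:222]=0;g[:,:255]=0;g[:,295:]=0;g[246:]=0
pts=cv2.findNonZero(g);W=ray(T,pts[:,0,:],.04)[:,:2]
print("nose rect",cv2.minAreaRect((W*1000).astype(np.float32)),len(W), W.mean(0))
```

```text
m0 [0.59980172 0.09734053] l0 [ 0.52323703 -0.20323401]
mill outer (array([0.60181185, 0.09911121]), 97, np.float64(0.000549271601127832))
mill mouth (array([0.60069317, 0.0983912 ]), 109, np.float64(0.0009550866257287266)) (array([0.59819462, 0.09505855]), 83, np.float64(0.0009808654174357015))
lid (array([ 0.52394768, -0.20080207]), 120, np.float64(0.0005160400587846392))
side m [0.60388701 0.1001763 ] (array([0.60018852, 0.0981866 ]), 93, np.float64(0.0008619937327543001)) (array([0.60757677, 0.08224604]), 61, np.float64(0.0015782011450906075))
side l [ 0.53114125 -0.20113   ] (array([ 0.52768228, -0.20315387]), 102, np.float64(0.0010618647323967743))
strip [372.88973384 209.69961977] 263 [ 0.56850212 -0.20276029] [ 0.56878999 -0.20442518]
strip [368.25 215.25] 4 [ 0.55298575 -0.18959194] [ 0.55313078 -0.1911356 ]
strip [372.2625     240.65416667] 240 [ 0.4822363  -0.20025915] [ 0.48172997 -0.20190101]
strip [375.  236.5] 2 [ 0.49375072 -0.20802847] [ 0.49335039 -0.20974186]
nose rect ((514.3462524414062, 73.56388854980469), (56.876220703125, 55.00333786010742), 15.813006401062012) 322 [0.51185716 0.07339616]
```

Emit:
nudge_tcp --moves '[[0,[0,0,0],-0.14],[0,[0,0,0],-0.14],[0,[0,0,0],-0.14],[0,[0,0,0],-0.14],[0,[0,0,0],-0.14],[0,[-0.01,-0.039,0],0],[0,[-0.01,-0.039,0],0],[0,[-0.01,-0.039,0],0],[0,[-0.01,-0.039,0],0],[0,[-0.01,-0.039,0],0],[0,[-0.01,-0.039,0],0],[0,[-0.01,-0.039,0],0],[0,[-0.01,-0.039,0],0],[0,[-0.01,-0.039,0],0],[0,[-0.01,-0.039,0],0],[0,[-0.01,-0.039,0],0],[0,[-0.01,-0.039,0],0],[0,[0,0,0],0]]' --grip_n 10

```text
t: 2.0
tool_pos: [0.4915, 0.125, 0.2404]
orientation: [-0.424, 3.113, -0.002]
force: [-0.2, -0.4, -0.8]
opening: 0.0007
gripper_force: 0.0
```

Add to h.py:
```python
def tool(s,yaw_of=None):
    from scipy.spatial.transform import Rotation as Ro
    return Ro.from_rotvec(s["orientation"]).as_matrix()
def todo(s,target,yang=None):
    """tool-axis shift to the world target; turn so that tool y lies at yang (mod pi)"""
    R=tool(s);d=R.T@(np.array(target)-s["tool_pos"]);a=np.arctan2(R[1,1],R[0,1])
    if yang is not None:
        turn=-((yang-a+np.pi/2)%np.pi-np.pi/2)
        return np.round(d,4),round(turn,3),round(a,3)
    return np.round(d,4),round(a,3)
```

Run:
```python
from plant import robot
from h import *
T=np.load("T0.npy",allow_pickle=True).item();S=np.load("S0.npy",allow_pickle=True).item()
tip=np.array([.5036,.0876,.079]);base=np.array([.5078,.0726,.042])
print(proj(T,[tip,base]),proj(S,[tip,base]))
s=robot.read_state();print(s["t"],s["tool_pos"],tool(s)[:,2],s["opening"],s["q"]);print(todo(s,[.4917,.1304,.08],1.843))
```

```text
[[267.38115189 233.56854205]
 [274.2032001  231.61040281]] [[354.4433586  167.11092422]
 [349.64316505 179.24481945]]
2.0 [0.49151702 0.12501346 0.24041941] [ 3.04336610e-04 -1.50168575e-03 -9.99998826e-01] 0.0007024970924618043 [ 1.49013659e-01 -1.22574031e-01  1.74223012e+00 -1.53206152e-03
  1.52185860e+00 -1.69236727e+00]
(array([-0.0016,  0.0054,  0.1604]), np.float64(-0.002), np.float64(1.841))
```

Emit:
nudge_tcp --moves '[[0,[0,0,0.04],0],[0,[0,0,0.04],0],[0,[0,0,0.04],0],[0,[0,0,0.02],0],[0,[0,0,0.02],0],[0,[0,0,0],0],[0,[0,-0.01,0],0],[0,[0,-0.01,0],0],[0,[0,-0.01,0],0],[0,[0,-0.01,0],0],[0,[0,-0.01,0],0],[0,[0,-0.006,0],0],[0,[0,0,0],0],[0,[0,0,0],0]]'

```text
t: 3.4
tool_pos: [0.5046, 0.0781, 0.081]
orientation: [0.431, -3.112, -0.01]
force: [-4.7, 19.9, 4.1]
opening: 0.0006
gripper_force: 10.2
```

Run:
```python
from plant import robot
import cv2
from h import *
s=robot.read_state();print(s["t"],todo(s,[.5078,.0726,.08]))
c=robot.read_camera("side")["image"][:,:,::-1]
cv2.imwrite("pics/tg1.png",cv2.resize(c[130:230,310:410],None,fx=5,fy=5,interpolation=cv2.INTER_CUBIC))
```

```text
3.4 (array([-0.0016, -0.0061,  0.0009]), np.float64(1.846))
```

View pics/tg1.png

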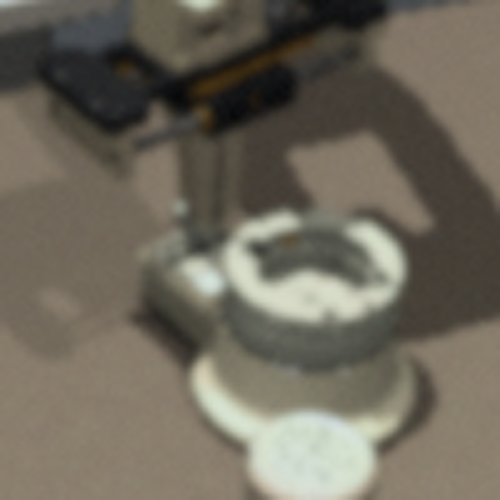

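The bat at crop (180,210) now stands on the far side of the finger, against its stop, so it looks flipped. Backing off and rising, then checking it along with the distance to the lid.

Emit:
nudge_tcp --moves '[[0,[0,0.01,0],0],[0,[0,0.012,0],0],[0,[0,0,-0.04],0],[0,[0,0,-0.04],0],[0.05,[0,0,-0.03],0],[0.05,[0,0,0],0]]'

```text
t: 4.05
tool_pos: [0.5021, 0.0964, 0.1962]
orientation: [-0.43, 3.103, -0.001]
force: [1.1, 0.3, -0.3]
opening: 0.0121
gripper_force: 0.0
```

Run:
```python
from plant import robot
import cv2
from h import *
s=robot.read_state();print(s["t"],todo(s,[.525,-.2015,.11],1.871))
c=robot.read_camera("side");g=c["image"]
tips=[[.5078+.0156*.2687,.0726-.0156*.9632,.079],[.5036,.0876,.079]]
p=proj(c,tips);print(p)
a=cv2.resize(g[150:200,325:385,::-1],None,fx=7,fy=7,interpolation=cv2.INTER_CUBIC)
cv2.imwrite("pics/tg2.png",a)
```

```text
4.05 (array([ 0.0596, -0.2927,  0.0863]), np.float64(-0.025), np.float64(1.846))
[[345.70428699 171.00766677]
 [354.4433586  167.11092422]]
```

View pics/tg2.png

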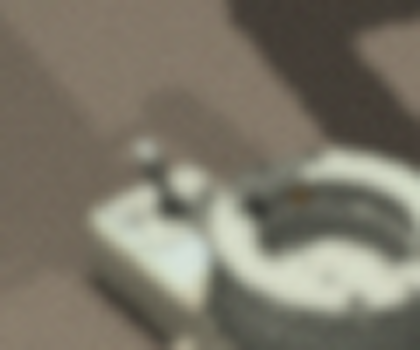

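The bat tip is at (346,171.4), which matches the predicted "on" position of (345.7,171.0). Now over to the lid.

Emit:
nudge_tcp --moves '[[0.05,[0.0075,-0.0366,0.01],-0.025],[0.05,[0.0075,-0.0366,0.01],0],[0.05,[0.0075,-0.0366,0.01],0],[0.05,[0.0075,-0.0366,0.01],0],[0.05,[0.0075,-0.0366,0.01],0],[0.05,[0.0075,-0.0366,0.01],0],[0.05,[0.0075,-0.0366,0.01],0],[0.05,[0.0075,-0.0366,0.01],0],[0.05,[0,0,0],0],[0.05,[0,0,0],0]]'

```text
t: 5.1
tool_pos: [0.526, -0.2014, 0.1084]
orientation: [0.466, -3.104, -0.003]
force: [0.9, 1.3, -0.9]
opening: 0.0502
gripper_force: 0.0
```

Run:
```python
from plant import robot
import cv2
from h import *
s=robot.read_state();print(s["t"],todo(s,[.525,-.2015,.047],1.871),s["q"][5])
c=robot.read_camera("side")
print(circle(c,[.525,-.202],.022,.0375,.008,1))
```

```text
5.1 (array([0.0008, 0.0001, 0.0614]), np.float64(-0.002), np.float64(1.869)) -2.3256382031947282
(array([ 0.52677794, -0.2032608 ]), 102, np.float64(0.0009744399549114283))
```

Emit:
nudge_tcp --moves '[[0.05,[0,0,0.03],0],[0.05,[0,0,0.02],0],[0.05,[0,0,0.0105],0],[0.05,[0,0,0],0],[0.01,[0,0,0],0],[0.01,[0,0,0],0],[0.01,[0,0,0],0],[0.01,[0,0,0],0],[0.01,[0,0,0],0],[0.01,[0,0,0],0]]' --grip_n 30

```text
t: 6.15
tool_pos: [0.5278, -0.2015, 0.0507]
orientation: [-0.469, 3.106, -0.001]
force: [-1.4, -0.1, 3.0]
opening: 0.0158
gripper_force: 30.0
```

Run:
```python
from plant import robot
from h import *
s=robot.read_state();print(s["t"],s["tool_pos"],todo(s,[.6012,.0987,.21],.796+np.pi/2),s["force"],s["opening"])
```

```text
6.15 [ 0.52780783 -0.20151627  0.05067944] (array([-0.1589,  0.265 , -0.1593]), np.float64(-0.496), np.float64(1.871)) [-1.42644341 -0.0680672   3.03155096] 0.01578478581880637
```

Emit:
nudge_tcp --moves '[[0.01,[0,0,-0.02],0],[0.01,[0,0,-0.04],0],[0.01,[0,0,-0.04],0],[0.01,[0,0,-0.03],-0.1],[0.01,[0,0,0],-0.1],[0.01,[0,0,0],-0.1],[0.01,[0,0,0],-0.1],[0.01,[0,0,0],-0.096],[0.01,[0,0,0],0]]'

```text
t: 7.05
tool_pos: [0.542, -0.1635, 0.1781]
orientation: [1.125, -2.898, 0.054]
force: [0.7, 0.7, -1.8]
opening: 0.016
gripper_force: 30.0
```

Run:
```python
from plant import robot
from h import *
s=robot.read_state();print(s["t"],s["q"][5],todo(s,[.6012,.0987,.18],.796+np.pi/2),s["force"],s["opening"])
```

```text
7.05 -2.6570438734029964 (array([-0.2203,  0.1534, -0.0145]), np.float64(-0.055), np.float64(2.312)) [ 0.68345631  0.67101464 -1.77377105] 0.01603179910229903
```

Emit:
nudge_tcp --moves '[[0.01,[0,0,0],0.1],[0.01,[0,0,0],0.1],[0.01,[0,0,0],0]]'

```text
t: 7.35
tool_pos: [0.5413, -0.1661, 0.1784]
orientation: [0.822, -3.002, 0.059]
force: [0.3, -0.8, -0.6]
opening: 0.016
gripper_force: 30.0
```

Run:
```python
from plant import robot
from h import *
s=robot.read_state();print(s["t"],s["q"][5],tool(s)[:,2],todo(s,[.6012,.0987,.18],.796+np.pi/2),s["opening"])
```

```text
7.35 -2.4553643843977113 [-0.01753978 -0.0444124  -0.9988593 ] (array([-0.1861,  0.1972, -0.0144]), np.float64(-0.261), np.float64(2.106)) 0.015975159174125175
```

Emit:
nudge_tcp --moves '[[0.01,[-0.023,0.0245,-0.002],0],[0.01,[-0.023,0.0245,-0.002],0],[0.01,[-0.023,0.0245,-0.002],0],[0.01,[-0.023,0.0245,-0.002],0],[0.01,[-0.023,0.0245,-0.002],0],[0.01,[-0.023,0.0245,-0.002],0],[0.01,[-0.023,0.0245,-0.002],-0.08],[0.01,[-0.023,0.0245,0],-0.08],[0.01,[0,0,0],-0.1],[0.01,[0,0,0],0]]'

```text
t: 8.35
tool_pos: [0.5969, 0.0981, 0.1796]
orientation: [1.213, -2.861, 0.053]
force: [0.2, -0.4, -1.9]
opening: 0.0157
gripper_force: 30.0
```

Run:
```python
from plant import robot
from h import *
s=robot.read_state();print(s["t"],s["q"],tool(s)[:,2],todo(s,[.6012,.0987,.18],.796+np.pi/2),s["opening"])
```

```text
8.35 [ 0.10330936  0.20208707  1.52143476 -0.04314346  1.44027527 -2.26353602] [-0.01753464 -0.04481041 -0.99884161] (array([-0.0034, -0.0027, -0.0005]), np.float64(0.007), np.float64(2.373)) 0.015749485416021076
```

The wrist limit at q6 = -2.66 left a 0.048 rad tilt in the commanded pose. I'll cancel it at the opposite wrist limit, which also gives more wrist margin since the lid is symmetric to a half turn.

Emit:
nudge_tcp --moves '[[0.01,[0,0,0],0.15],[0.01,[0,0,0],0.15],[0.01,[0,0,0],0.15],[0.01,[0,0,0],0.15],[0.01,[0.0168,-0.035,0],0],[0.01,[0.0168,-0.035,0],0],[0.01,[0.0168,-0.035,0],0],[0.01,[0.0168,-0.035,0],0],[0.01,[0.0168,-0.035,0],0],[0.01,[0.0168,-0.035,0],0],[0.01,[0.0168,-0.035,0],0],[0.01,[0.0168,-0.035,0],0],[0.01,[0,0,0],0.15],[0.01,[0,0,0],0.15],[0.01,[0,0,0],0.15],[0.01,[0,0,0],0.15],[0.01,[0,0,0],0.15],[0.01,[0,0,0],0.15],[0.01,[0,0,0],0.15],[0.01,[0,0,0],0.15]]'

```text
t: 10.35
tool_pos: [0.5194, -0.2041, 0.1947]
orientation: [1.52, 2.741, -0.074]
force: [0.4, -0.2, -1.2]
opening: 0.0158
gripper_force: 30.0
```

Emit:
nudge_tcp --moves '[[0.01,[0,0,0],0.15],[0.01,[0,0,0],0.15],[0.01,[0,0,0],0.15],[0.01,[0,0,0],0.15],[0.01,[0,0,0],0.15],[0.01,[0,0,0],0.15],[0.01,[0,0,0],0.15],[0.01,[0,0,0],0.15],[0.01,[0,0,0],0.15],[0.01,[0,0,0],0.15],[0.01,[0,0,0],0.15],[0.01,[0,0,0],0.15],[0.01,[0,0,0],0.15],[0.01,[0,0,0],0.15],[0.01,[0,0,0],0.15],[0.01,[0,0,0],0.15],[0.01,[0,0,0],0.15],[0.01,[0,0,0],0.15],[0.01,[0,0,0],0.15],[0.01,[0,0,0],0]]'

```text
t: 12.35
tool_pos: [0.5194, -0.204, 0.1947]
orientation: [2.897, -1.085, -0.001]
force: [0.6, 0.1, -0.9]
opening: 0.0159
gripper_force: 30.0
```

Run:
```python
from plant import robot
from h import *
s=robot.read_state();print(s["t"],s["q"],tool(s)[:,2],s["opening"],s["gripper_force"])
```

```text
12.35 [-0.43557073  0.04379075  1.6649484  -0.04829606  1.42975824  1.85891351] [-0.0172171  -0.04470796 -0.99885173] 0.015920485085660643 30.001489520072937
```

Emit:
nudge_tcp --moves '[[0.01,[0,0,0],0.15],[0.01,[0,0,0],0.15],[0.01,[0,0,0],0.15],[0.01,[0,0,0],0.15],[0.01,[0,0,0],0.15],[0.01,[0,0,0],0.05],[0.01,[0,0,0],0.04],[0.01,[0,0,0],0]]'

```text
t: 13.15
tool_pos: [0.5153, -0.2127, 0.1952]
orientation: [2.234, -2.161, 0.024]
force: [-0.4, -0.1, -0.5]
opening: 0.0155
gripper_force: 30.0
```

Run:
```python
from plant import robot
from h import *
s=robot.read_state();print(s["t"],s["tool_pos"],s["q"],tool(s)[:,2])
```

```text
13.15 [ 0.51534264 -0.21268367  0.19515362] [-0.45990994  0.03981878  1.66786347 -0.03706543  1.42925637  2.65343091] [-0.0120303  -0.03498134 -0.99931555]
```

Emit:
nudge_tcp --moves '[[0.01,[0,0,0],0.04],[0.01,[0,0,0],0.04],[0.01,[0,0,0],0.04],[0.01,[0,0,0],0]]'

```text
t: 13.55
tool_pos: [0.5016, -0.2373, 0.1955]
orientation: [2.168, -2.273, 0.011]
force: [0.8, 0.6, -0.7]
opening: 0.0155
gripper_force: 30.0
```

Run:
```python
from plant import robot
from h import *
s=robot.read_state();print(s["t"],s["tool_pos"],s["q"],tool(s)[:,2])
```

```text
13.55 [ 0.50162032 -0.23730138  0.19548397] [-5.32861343e-01  2.80341534e-02  1.67887486e+00 -2.21138943e-03
  1.42806048e+00  2.65658280e+00] [ 0.00459319 -0.00525013 -0.99997567]
```

Tilt is down to 0.007 rad. Now turning back to the entry angle (half-turn equivalent).

Emit:
nudge_tcp --moves '[[0.01,[0,0,0],-0.15],[0.01,[0,0,0],-0.15],[0.01,[0,0,0],-0.15],[0.01,[0,0,0],-0.15],[0.01,[0,0,0],-0.15],[0.01,[0,0,0],-0.15],[0.01,[0,0,0],-0.15],[0.01,[0,0,0],-0.15],[0.01,[0,0,0],-0.15],[0.01,[0,0,0],-0.15],[0.01,[0,0,0],-0.15],[0.01,[0,0,0],-0.15],[0.01,[0,0,0],-0.15],[0.01,[0,0,0],-0.15],[0.01,[0,0,0],-0.15],[0.01,[0,0,0],-0.15],[0.01,[0,0,0],0]]'

```text
t: 15.25
tool_pos: [0.5025, -0.2356, 0.1954]
orientation: [2.895, 1.203, 0.003]
force: [-0.6, 1.2, -1.6]
opening: 0.0159
gripper_force: 30.0
```

Run:
```python
from plant import robot
from h import *
s=robot.read_state();print(s["t"],s["q"][5],tool(s)[:,2],todo(s,[.6012,.0987,.18],.796+np.pi/2))
```

```text
15.25 0.25420157839805124 [ 0.00448184 -0.00522951 -0.99997628] (array([ 0.3066, -0.1661,  0.0141]), np.float64(-0.008), np.float64(-0.783))
```

Emit:
nudge_tcp --moves '[[0.01,[0.034,-0.0185,0.0016],0],[0.01,[0.034,-0.0185,0.0016],0],[0.01,[0.034,-0.0185,0.0016],0],[0.01,[0.034,-0.0185,0.0016],0],[0.01,[0.034,-0.0185,0.0016],0],[0.01,[0.034,-0.0185,0.0016],0],[0.01,[0.034,-0.0185,0.0016],0],[0.01,[0.034,-0.0185,0.0016],0],[0.01,[0.0346,-0.0181,0.0016],-0.008],[0.01,[0,0,0],0],[0.01,[0,0,0],0],[0.01,[0,0,0],0]]'

```text
t: 16.45
tool_pos: [0.602, 0.0977, 0.1796]
orientation: [2.893, 1.207, 0.003]
force: [0.7, -0.2, -1.1]
opening: 0.0161
gripper_force: 30.0
```

Run:
```python
from plant import robot
from h import *
s=robot.read_state();print(s["t"],s["q"][5],tool(s)[:,2],todo(s,[.6012,.0987,.18],.796+np.pi/2))
T=robot.read_camera("top");S=robot.read_camera("side")
a=cv2.resize(T["image"][160:240,220:310,::-1],None,fx=5,fy=5,interpolation=cv2.INTER_CUBIC)
b=cv2.resize(S["image"][130:230,325:405,::-1],None,fx=4,fy=4,interpolation=cv2.INTER_CUBIC)
cv2.imwrite("pics/in1.png",np.hstack([a,b]))
zu=s["tool_pos"][2]-.0507
print(zu,circle(S,s["tool_pos"][:2],zu+.022,.0375,.01,1),circle(S,[.6012,.0987],.095,.047,.008,-1,(np.pi+.26,.6)))
```

```text
16.45 0.8620384983165412 [ 0.00418878 -0.00581725 -0.99997431] (array([ 0.0001, -0.0012, -0.0004]), np.float64(-0.006), np.float64(-0.781))
0.12890907230077658 (array([0.61191496, 0.09775577]), 110, np.float64(0.0018863960820471037)) (array([0.60122612, 0.09831982]), 73, np.float64(0.0008817118082637826))
```

View pics/in1.png

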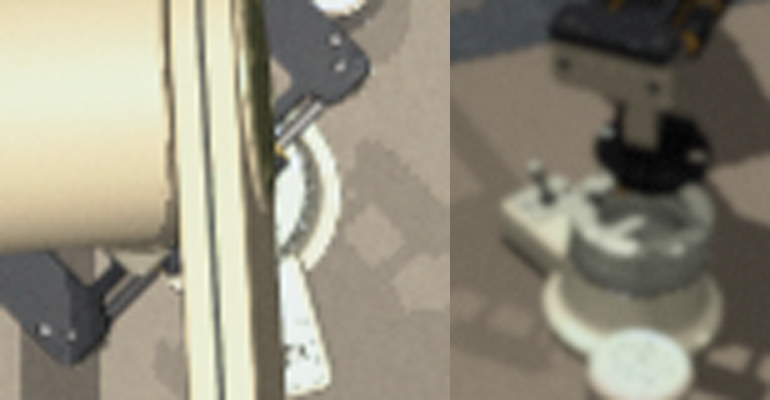

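Side crop: the strips at (606,130) and (697,155), about (364,162.5) and (386.8,168.8) in the full image, frame the bar over the collar. I'll use them to check the lid's offset along the bar.

Run:
```python
from plant import robot
from h import *
s=robot.read_state();S=robot.read_camera("side");R=tool(s)
g=S["image"].astype(int)[155:180,355:397];m=(g.min(2)>110).astype(np.uint8)
n,_,st,ce=cv2.connectedComponentsWithStats(m)
for i in range(1,n):
    if st[i,4]<60: print(ce[i]+[355,155],st[i,4])
p=s["tool_pos"]; 
for d in(-.026,.026):
    for h in(.022,.034,.046):
        print(d,h,proj(S,p+R[:,0]*d-[0,0,.0507-h]))
```

```text
[359.15384615 175.76923077] 52
[386.33333333 178.66666667] 3
-0.026 0.022 [[364.44051588 163.12943877]]
-0.026 0.034 [[364.71914727 159.35082513]]
-0.026 0.046 [[365.00209314 155.51370126]]
0.026 0.022 [[383.65623441 168.27576236]]
0.026 0.034 [[384.08990757 164.47167813]]
0.026 0.046 [[384.53041365 160.60765706]]
```

Run:
```python
from plant import robot
from h import *
s=robot.read_state();S=robot.read_camera("side");R=tool(s)
g=cv2.cvtColor(S["image"],cv2.COLOR_RGB2GRAY).astype(float)
p=s["tool_pos"];O=[]
for sg,(u,v) in((-1,(364,162)),(1,(387,169))):
    w=g[v-4:v+5,u-4:u+5];w=np.clip(w-np.percentile(w,80),0,None);Y,X=np.mgrid[v-4:v+5,u-4:u+5]
    o=np.array([(w*X).sum(),(w*Y).sum()])/w.sum();O.append(o)
    print(g[v-4:v+5,u-4:u+5].astype(int).tolist())
    W=ray(S,o,p[2]-.0507+.022)[0]; print(o,(R.T@(W-p))[:2])
s0=np.load("S0.npy",allow_pickle=True).item()
```

```text
[[124, 123, 124, 123, 115, 96, 60, 43, 58], [123, 124, 122, 119, 109, 86, 52, 37, 58], [123, 125, 122, 109, 92, 70, 40, 32, 55], [124, 123, 121, 109, 89, 60, 33, 31, 56], [120, 116, 116, 114, 105, 76, 41, 33, 54], [119, 104, 100, 103, 102, 77, 40, 33, 52], [111, 88, 68, 65, 66, 50, 29, 25, 44], [104, 77, 42, 31, 27, 24, 16, 20, 34], [99, 64, 34, 22, 17, 15, 16, 17, 20]]
[361.0776699  159.54368932] [-0.03959332 -0.01117005]
[[8, 5, 6, 12, 13, 20, 40, 52, 60], [9, 8, 14, 15, 16, 19, 33, 50, 60], [11, 21, 29, 36, 34, 33, 33, 46, 59], [15, 31, 51, 62, 60, 52, 43, 50, 60], [15, 32, 52, 65, 66, 59, 49, 50, 60], [14, 24, 35, 42, 45, 46, 48, 53, 62], [12, 12, 14, 20, 22, 35, 49, 62, 75], [12, 14, 12, 13, 18, 37, 60, 82, 96], [14, 10, 12, 14, 24, 47, 73, 99, 112]]
[390.2371134  172.21649485] [0.04627014 0.00841768]
```

Emit:
nudge_tcp --moves '[[0.01,[-0.0029,-0.0012,0.01],-0.006],[0.01,[0,0,0.01],0],[0.01,[0,0,0.01],0],[0.01,[0,0,0],0],[0.01,[0,0,0.004],0],[0.01,[0,0,0.004],0],[0.01,[0,0,0],0]]' --grip_n 20

```text
t: 17.35
tool_pos: [0.5992, 0.097, 0.1412]
orientation: [2.888, 1.219, 0.002]
force: [-0.3, -0.7, -1.3]
opening: 0.0158
gripper_force: 20.0
```

Run:
```python
from plant import robot
from h import *
s=robot.read_state();R=tool(s);print(s["t"],todo(s,np.r_[.6012,.0987,.1297]-.003*R[:,0]*[1,1,0],.796+np.pi/2),R.T@s["force"],s["wrist_torque"])
```

```text
17.35 (array([-0.0004,  0.0002,  0.0115]), np.float64(0.003), np.float64(-0.772)) [-0.70586011  0.30154901  1.30302309] [-0.05214916  0.10716159 -0.06824725]
```

Underside is 4.5 mm below the collar top with no contact force, so the plug is in. Continuing down.

Emit:
nudge_tcp --moves '[[0.01,[0,0,0.003],0],[0.01,[0,0,0.003],0],[0.01,[0,0,0.003],0],[0.01,[0,0,0.002],0],[0.01,[0,0,0],0]]'

```text
t: 17.85
tool_pos: [0.5992, 0.0969, 0.1302]
orientation: [2.888, 1.219, 0.002]
force: [0.0, 0.6, -1.2]
opening: 0.0161
gripper_force: 20.0
```

Run:
```python
from plant import robot
from h import *
s=robot.read_state();R=tool(s);print(s["t"],todo(s,np.r_[.6012,.0987,.1297]-.003*R[:,0]*[1,1,0],.796+np.pi/2),R.T@s["force"],s["wrist_torque"])
```

```text
17.85 (array([-0.0003,  0.0002,  0.0005]), np.float64(0.003), np.float64(-0.772)) [ 0.42970833 -0.39324684  1.24635663] [-0.05885004  0.12735852 -0.03615424]
```

Emit:
nudge_tcp --moves '[[0.01,[0,0,0.001],0],[0.01,[0,-0.0003,0],0.1],[0.01,[0,-0.0003,0],0.1],[0.01,[0,-0.0003,0],0.1],[0.01,[0,0,0],0]]' --grip_n 30

```text
t: 18.35
tool_pos: [0.5988, 0.0981, 0.1299]
orientation: [3.039, 0.772, 0.005]
force: [-1.1, 1.3, -0.2]
opening: 0.0156
gripper_force: 30.0
```

Run:
```python
from plant import robot
from h import *
s=robot.read_state();R=tool(s);print(s["t"],todo(s,np.r_[.6012,.0987,.1297]-.003*R[:,0]*[1,1,0],.272+np.pi/2),R.T@s["force"],s["wrist_torque"],s["gripper_force"])
```

```text
18.35 (array([-0.0006,  0.0006,  0.0002]), np.float64(0.225), np.float64(-1.073)) [-0.33181518 -1.69111115  0.23564217] [0.28866378 0.41261136 0.05171285] 30.0045508146286
```

Emit:
nudge_tcp --moves '[[0.01,[0,-0.0003,0],0.1],[0.01,[0,-0.0003,0],0.08],[0.01,[0,-0.0001,0],0.045],[0.01,[0,0,0],0],[0.01,[0,0,0],0],[0.01,[0,0,0],0]]'

```text
t: 18.95
tool_pos: [0.5987, 0.0986, 0.1299]
orientation: [3.106, 0.432, 0.006]
force: [-0.7, 3.9, 0.1]
opening: 0.0158
gripper_force: 30.0
```

Run:
```python
from plant import robot
from h import *
s=robot.read_state();R=tool(s);print(s["t"],todo(s,np.r_[.6012,.0987,.1297]-.003*R[:,0]*[1,1,0],.272+np.pi/2),R.T@s["force"],s["wrist_torque"],s["gripper_force"])
S=robot.read_camera("side");p=s["tool_pos"]
print(proj(S,[p+R[:,0]*d-[0,0,.0507-.022] for d in(-.028,.034)]))
r=lambda a:np.array([.6012+.043*np.cos(a),.0987+.043*np.sin(a),.096])
print("bars",proj(S,[r(.272),r(.272+np.pi)]),"dots",proj(S,[r(.796),r(.796+np.pi)]))
cv2.imwrite("pics/fin.png",cv2.resize(S["image"][140:220,330:410,::-1],None,fx=7,fy=7,interpolation=cv2.INTER_CUBIC))
```

```text
18.95 (array([-0.0006,  0.0006,  0.0002]), np.float64(0.004), np.float64(-1.295)) [ 0.35918903 -3.92637398 -0.13792803] [0.81126987 0.38624928 0.11264161] 30.016908645629883
[[365.70528338 174.70389205]
 [381.00995937 186.65747695]]
bars [[383.54160367 190.63660432]
 [362.50999247 173.89867848]] dots [[388.32066589 186.3799254 ]
 [357.61525508 177.84842542]]
```

View pics/fin.png

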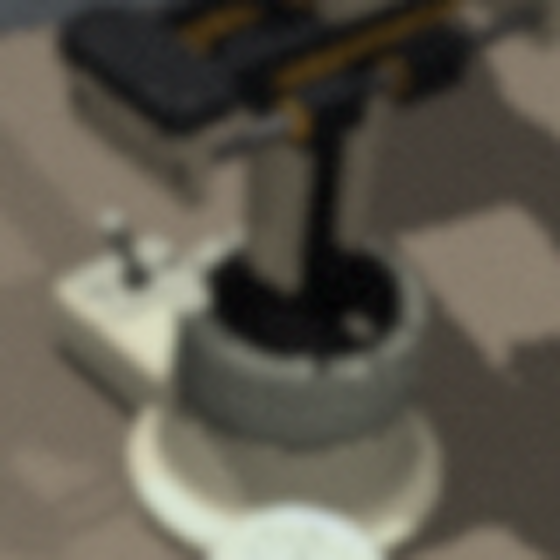

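The lid is seated. The strip is at (381.1,186.4) against a predicted (381.0,186.7) on the pulse line, the bat is still on, and the wrist torque of about 0.11 N m agrees with the pulse mark. Handing in.

```bash
python3 -c "
from plant import robot
print(robot.close_job())"
```

```text
the job is handed in; nothing more can be done
None
```

I flipped the toggle to on, fitted the lid in the collar, turned it to the pulse mark (wrist torque about 0.11 N m) and handed the job in at about 19 s with the gripper still holding it at 30 N. I didn't re-measure the cups, glass and shaker at the end, and the hand-in returned no verdict.

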